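# Raise the inspection camera one notch on its ratchet post

## Robot

A 7-joint arm with a two-finger parallel gripper is mounted at the origin on the work surface. World frame = base frame: x ahead of the robot, y to its left, z up, the work surface at z = 0. Lengths are in m, angles in degrees, forces in N, time in s.
With the tool pointing down it reaches from about 0.425 to 0.875 m from the base axis. Payload 4.7 kg.
Tool frame: the origin (TCP) lies at the centre of the arm's flange, where the gripper is bolted on; the fingertips stand 182 mm ahead of it and the grasp point (between the pads) lies 164 mm ahead of it; z points along the fingers, x is the direction in which the jaws open and shut, and the axes are right-handed (so a half turn about z gives the same grasp; the last joint's range is limited). The gripper opens to 87 mm and grips with 3 to 60 N. Pads are 19 mm wide; open, the fingers measure 117 mm over their backs; the gripper's body (75 mm by 190 mm) begins 51 mm behind the grasp point.
Start: joints at [-68.864, 18.392, -4.016, 83.108, 1.295, 78.541, -3.26], TCP at [0.226, 0.61, 0.405] pointing down, gripper open.
Joint ranges: [-163.93, 163.93], [-17.29, 119.83], [-79.2, 71.16], [3.27, 140.29], [-89.18, 269.18], [5.43, 117.66], [-154.24, 154.24]. Speed limits (degrees/s): [147.25, 147.25, 180, 180, 180, 180, 180].

## Interface

Orientations are given as [roll, pitch, yaw] about the fixed x, y, z axes, in that order (R = Rz(yaw) Ry(pitch) Rx(roll)).
In Python, from cell import env gives the robot as it stands. The module is installed in compiled form; this text tells all that it offers.
- The arm moves only by the tool carry_out, never from a script. Its argument "increments" is a list of rows, each a list of 5 numbers: the shift along the world's x, y, z in m, then the turn about the world's z in degrees, then the gripper's target within -1 to 1 (shut at 1, half-way at 0, fully open at -1). In form: [[dx, dy, dz, spin, jaw], ...]. A call has 1 to 20 rows; each row is the pose to reach, as a shift and turn from the pose commanded when the call began; what a row does not reach only later rows make up. A row lasts 1/10 s, in which the tool goes at most 50 mm and 8.59 degrees, less where a joint would pass 70% of its speed; a pose out of reach is approached as far as the arm can. A call with a gripper value outside its range is refused whole. The fingers move at their own pace and stop on an object; "grip_force" is the grip in N (left out, the last holds). Time passes only in rows, so rows that repeat a pose let the fingers close. It gives the time, the measured TCP pose, the force and the opening at its end, in the units of the state.
- env.get_obs(): the state, without advancing time (a new reading comes with each control period).
- env.read_camera(name): name is "side" or "top" or "wrist"; returns (picture, depth): 384x512x3 uint8, red, green, blue; 384x512 float32, m along the optical axis (not along the pixel's ray), 0 where there is no reading.
- env.get_calibration(name): a dict with "K" (3x3 intrinsics, pixels), "camera_from_world" (4x4, takes a point from world to camera coordinates); the wrist camera has in their place "T_tool_cam" (4x4, takes a point from camera to tool coordinates, whose origin is the TCP and whose axes are the tool frame's). Camera axes: x right, y down, z forward; pixel columns grow to the right and rows downward; lengths in m; the calibration is good to about 2 mm. A picture is of the moment at which its call begins: read the wrist's pose just before it. get_calibration takes no time and is no camera call.
- env.sign_off(): hands the job in, once; it reports no verdict.
The state is a dict: "time_s": time; "qpos": joint angles; "joint_velocities": joint speeds; "effort": joint torques, N m; "tool_pos": TCP position; "tool_rot": TCP orientation; "force": force on the tool from outside, world axes, zero at the start; "wrist_torque": the same for the moment, N m; "grip_width": finger opening in m.
Only numpy, scipy, OpenCV 4.12 (cv2) and the standard library are available. Lean on these libraries where they do the work, as an engineer would, in place of code of your own. Each camera call takes 0.05 s, during which the arm holds its last target.

## Task

The inspection camera hangs too low over the bench for the next, taller chassis. Take its carriage by the yellow grip and raise it up the post by exactly one notch, so that the pawl drops into the next notch and carries the carriage when you let go. Leave the lamp on the neighbouring stand, the one with the red grip, at its height.

Things in the scene. Friction and masses are not known exactly. Their poses are not given: they have to be found in the camera images.
- camera_grip (a point): Centre of the yellow upright fin on the inspection camera's boom: 14 mm thick along its x, 40 long along y, 50 tall; pinch it across x from above. Flat boom top (30 mm wide) 25 mm below; black camera under the boom. z is up. A square post (30 mm wide, top 113 mm above this point at the start) stands 110 mm away along -y. Grip and camera slide together, straight up or down only; 3.5 to 8 N to lift.
- camera_slide (a joint): Height in m of the camera's carriage on its post. Three notches (brass ledges) 40 mm apart: resting in them it reads 0.00, 0.04, 0.08 (within 2 mm). Starts resting in the lowest. Going up, the pawl snaps in 1 to 3 mm above the next value; let down, the carriage rests there. It cannot go down again, so do not lift past a further notch.
- camera_pawl (a joint): Angle in rad of the sprung steel pawl with the orange tab, on the +x side of the camera's carriage: about 0 when in, up to 0.2 while it rides out over a ledge on the way up. Works by itself; need not be touched.
- lamp_grip (a point): Centre of the red fin on the lamp's stand, a bystander: stand, post, fin sizes and axes as for the camera's, but the fin is red and a round white lamp, 104 mm across, hangs under the boom. Its base may be up to 30 mm higher or lower. Leave it at its height.

How it is judged:
By the outcome, as a careful person would: the job done as asked, in the order asked, and still so for the second after the job is handed in, with the robot touching nothing.
It also fails if it takes over 34 s, if anything falls off the work surface, if the arm or the gripper's body presses on something with over 40 N, if the wrist force passes 120 N, or if a joint passes its speed limit or range.

## Working session

There is one attempt and no reset: what is moved stays moved. The work goes in short steps, Python scripts to look and compute and a tool call to move; the robot and the scene stay as the last step left them, time stands still between calls to the robot, and variables do not carry over. Pictures are saved under pics/ and viewed, and the job is handed in when it is done.

Besides the shell and the picture viewer there is one more tool, called after "Emit:" as a command line: name --pt "numbers of a row" for each row, then --argument value for the rest. carry_out: Moves the arm, as the interface text tells. Its arguments: {"type":"object","properties":{"increments":{"type":"array"},"grip_force":{"type":"number"}},"required":["increments"]}

```bash
mkdir -p pics; cat > h.py <<'E'
import numpy as np,cv2
from cell import env
def world(name,depth,obs=None):
    c=env.get_calibration(name);K=np.array(c["K"])
    v,u=np.indices(depth.shape)
    P=np.stack([(u-K[0,2])/K[0,0]*depth,(v-K[1,2])/K[1,1]*depth,depth],-1)
    if name=="wrist":
        from scipy.spatial.transform import Rotation as R
        T=np.array(c["T_tool_cam"]);P=P@T[:3,:3].T+T[:3,3]
        Rm=R.from_euler('xyz',obs["tool_rot"],degrees=True).as_matrix()
        return P@Rm.T+np.array(obs["tool_pos"])
    M=np.linalg.inv(np.array(c["camera_from_world"]));return P@M[:3,:3].T+M[:3,3]
def look(name,tag):
    o=env.get_obs();im,d=env.read_camera(name)
    cv2.imwrite(f"pics/{tag}.png",im[:,:,::-1]);return im,d,world(name,d,o)
def blob(im,d,P,c,lab=''):
    h=cv2.cvtColor(im,cv2.COLOR_RGB2HSV);H,S,V=[h[...,i].astype(int) for i in range(3)]
    m={'y':(H>22)&(H<35),'r':(H<6)|(H>174),'o':(H>8)&(H<20)}[c]&(S>140)&(V>80)
    n,l,st,ce=cv2.connectedComponentsWithStats(m.astype(np.uint8))
    for i in range(1,n):
        if st[i,4]<30: continue
        q=P[(l==i)&(d>0)]
        print(lab,c,st[i],np.percentile(q,[2,50,98],axis=0).round(4).tolist() if len(q) else '')
E
python3 - <<'E'
from h import *
print(env.get_obs())
for n in("side","top","wrist"):
    im,d,P=look(n,n+"0")
    for c in "yro": blob(im,d,P,c,n)
E
```

```text
{'time_s': 0.0, 'qpos': array([-68.86400817,  18.44039236,  -4.01685001,  83.17697577,
         1.29558964,  78.5391305 ,  -3.25868122]), 'joint_velocities': array([ 0.00611431, -0.00452229,  0.00328503, -0.06992542,  0.02341299,
        0.16516542, -0.0428869 ]), 'effort': array([ 2.67352370e-04, -4.91300690e+01, -4.04286291e-01, -3.12524450e+01,
       -6.39817631e-02,  4.40561422e-02,  1.80157290e-04]), 'tool_pos': array([0.22575523, 0.60931441, 0.40362807]), 'tool_rot': array([1.79994084e+02, 1.11215640e-01, 6.96764858e+01]), 'force': array([-0.34150912, -0.23496379,  0.14222777]), 'wrist_torque': array([-0.02316891, -0.01024902, -0.01237456]), 'grip_width': 0.08704315251067789}
side y [231 146   7  21 123] [[0.5123, 0.1794, 0.1675], [0.5186, 0.1847, 0.1947], [0.5268, 0.2104, 0.213]]
side r [290 177  11   7  55] [[0.726, 0.3076, -0.0032], [0.7382, 0.3287, -0.0001], [0.7525, 0.348, 0.0033]]
side r [166 236  11  11 103] [[0.3163, 0.0786, -0.0025], [0.3294, 0.0971, 0.0005], [0.3424, 0.118, 0.0031]]
side r [307 248  18  15 143] [[0.6847, -0.0449, -0.0029], [0.6987, -0.0227, 0.0002], 
[... 1781 characters left out ...]
.6262, 0.1466, 0.2002]]
top o [427 295  30  26 594] [[0.2214, -0.5312, -0.0029], [0.2562, -0.4983, 0.0431], [0.2813, -0.4783, 0.0473]]
wrist o [     0      0    478    265 101510] [[0.0104, 0.3393, -0.0016], [0.1621, 0.5865, 0.0], [0.3754, 0.8254, 0.0017]]
wrist o [ 54 252  33  58 487] [[0.1746, 0.5732, 0.2993], [0.1787, 0.5765, 0.3083], [0.1878, 0.5785, 0.313]]
wrist o [436 255  17  55 291] [[0.2075, 0.6629, 0.3063], [0.2117, 0.6661, 0.3114], [0.2195, 0.668, 0.3133]]
wrist o [ 122  296  172   47 5961] [[0.3518, 0.3729, -0.0015], [0.4019, 0.4722, -0.0], [0.4399, 0.5895, 0.0021]]
wrist o [ 284  296   93   33 2219] [[0.2081, 0.5822, -0.0013], [0.4485, 0.6322, 0.0001], [0.4861, 0.6755, 0.3176]]
```

View pics/top0.png

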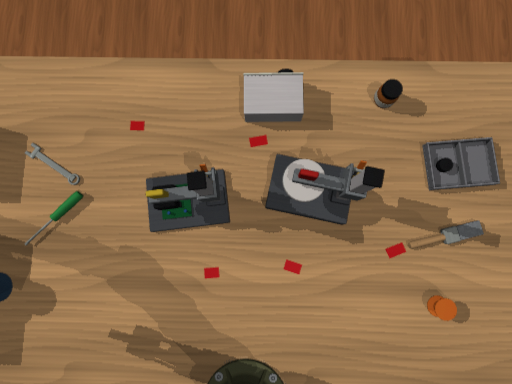

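View pics/side0.png

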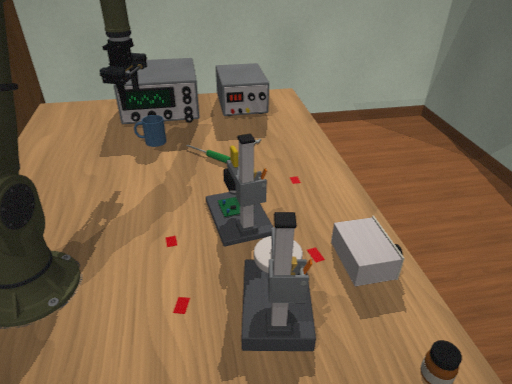

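```bash
python3 - <<'E'
from h import *
for n in("top","side"):
    im,d,P=look(n,n+"1")
    h=cv2.cvtColor(im,cv2.COLOR_RGB2HSV);H,S=h[...,0],h[...,1]
    m=(H>22)&(H<35)&(S>140)&(d>0)&(abs(P[...,0]-.52)<.04)&(abs(P[...,1]-.2)<.05)
    q=P[m]; t=q[q[:,2]>.205]
    print(n,len(t),t.mean(0), t.min(0),t.max(0)); 
    r=cv2.minAreaRect((t[:,:2]*1000).astype(np.float32));print(r)
    # post top
    m=(P[...,2]>.285)&(P[...,2]<.32)&(abs(P[...,0]-.53)<.06)&(abs(P[...,1]-.09)<.06)
    t=P[m];print('post',len(t),t.mean(0)if len(t) else'',cv2.minAreaRect((t[:,:2]*1000).astype(np.float32)))
    # base plate
    m=(P[...,2]>.008)&(P[...,2]<.03)&(abs(P[...,0]-.5)<.1)&(abs(P[...,1]-.15)<.13)
    t=P[m];print('base',len(t),np.median(t[:,2]),cv2.minAreaRect((t[:,:2]*1000).astype(np.float32)))
im=cv2.imread('pics/top1.png');cv2.imwrite('pics/topz.png',cv2.resize(im[150:240,130:240],None,fx=7,fy=6,interpolation=cv2.INTER_CUBIC))
im=cv2.imread('pics/side1.png');cv2.imwrite('pics/sidez.png',cv2.resize(im[120:250,190:290],None,fx=4.5,fy=4.5,interpolation=cv2.INTER_CUBIC))
im=cv2.imread('pics/wrist0.png');cv2.imwrite('pics/w.png',im)
E
```

```text
top 110 [0.520526   0.2019129  0.20986457] [0.51227641 0.1831801  0.20516785] [0.52813475 0.22060642 0.21383967]
((520.9365234375, 202.01060485839844), (13.49499225616455, 38.06764602661133), 8.327775955200195)
post 338 [0.53586444 0.09320473 0.29843946] ((536.1830444335938, 93.99002075195312), (36.07268524169922, 36.15098190307617), 8.3623685836792)
base 2358 0.01524035721766287 ((525.5101928710938, 172.813232421875), (150.2658233642578, 219.18336486816406), 7.973179817199707)
side 41 [0.51864486 0.19399019 0.21025029] [0.51222812 0.17868661 0.20534949] [0.52706722 0.21458365 0.21371225]
((518.6948852539062, 196.9778594970703), (11.836909294128418, 35.72327423095703), 10.932618141174316)
post 181 [0.53402883 0.08544203 0.29679001] ((533.9688720703125, 90.99708557128906), (35.711204528808594, 38.15040969848633), 10.75035572052002)
base 1756 0.01646502764397667 ((522.5223388671875, 169.20033264160156), (149.10841369628906, 222.6262969970703), 8.140641212463379)
```

View pics/topz.png

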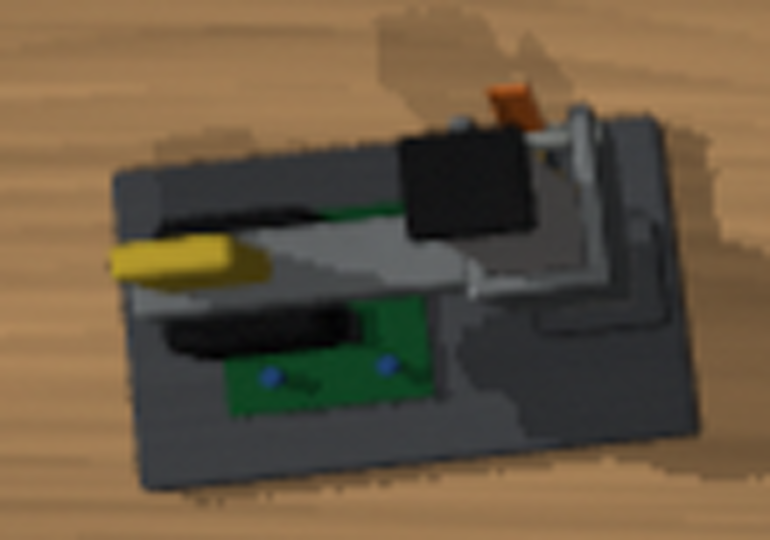

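View pics/sidez.png

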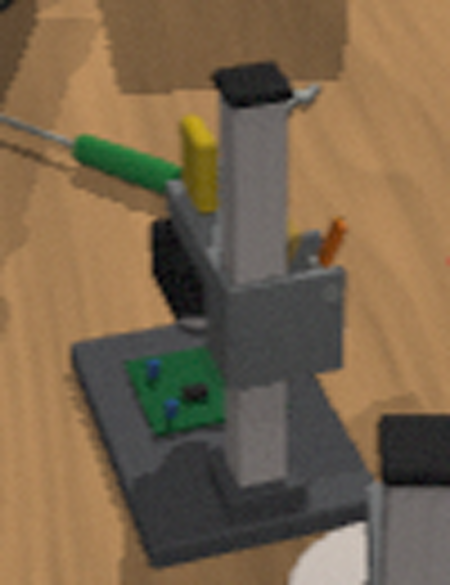

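View pics/w.png

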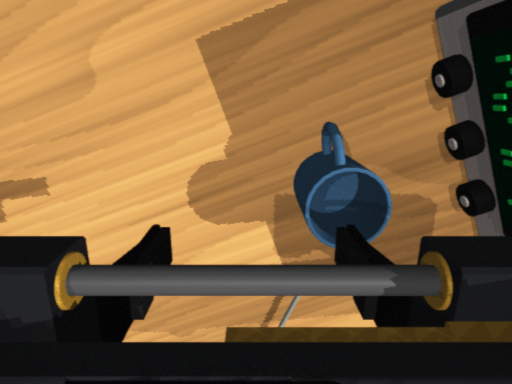

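Emit:
carry_out --pt "0 0 0.045 0 -1" --pt "0.02 -0.03 0.045 -4 -1" --pt "0.04 -0.055 0.045 -8 -1" --pt "0.06 -0.083 0.045 -12.5 -1" --pt "0.08 -0.11 0.045 -17 -1" --pt "0.1 -0.138 0.045 -21 -1" --pt "0.12 -0.165 0.045 -25 -1" --pt "0.14 -0.193 0.045 -29.5 -1" --pt "0.16 -0.22 0.045 -34 -1" --pt "0.18 -0.248 0.045 -38 -1" --pt "0.2 -0.276 0.045 -42 -1" --pt "0.22 -0.303 0.045 -46 -1" --pt "0.24 -0.33 0.045 -50 -1" --pt "0.26 -0.358 0.045 -54.5 -1" --pt "0.275 -0.38 0.045 -58 -1" --pt "0.287 -0.395 0.045 -60 -1" --pt "0.294 -0.405 0.045 -61.6 -1" --pt "0.294 -0.405 0.045 -61.6 -1" --pt "0.294 -0.405 0.045 -61.6 -1" --pt "0.294 -0.405 0.045 -61.6 -1"

```text
time_s: 2.25
tool_pos: [0.5191, 0.2062, 0.4497]
tool_rot: [-180.0, 0.0, 8.3]
force: [0.2, -0.1, 0.4]
grip_width: 0.0872
```

```bash
python3 - <<'E'
from h import *
o=env.get_obs();print(o['tool_pos'],o['tool_rot'],o['force'],o['time_s'])
print(env.get_calibration("wrist")["T_tool_cam"])
im,d,P=look("wrist","wrist2"); blob(im,d,P,'y')
h=cv2.cvtColor(im,cv2.COLOR_RGB2HSV);H,S=h[...,0],h[...,1]
m=(H>22)&(H<35)&(S>140)&(d>0)&(P[...,2]>.2)&(P[...,2]<.22);t=P[m]
if len(t):print(t.mean(0),t.min(0),t.max(0),cv2.minAreaRect((t[:,:2]*1000).astype(np.float32)))
im,d,P=look("side","side2"); blob(im,d,P,'y')
E
```

```text
[0.51907872 0.2062024  0.44965586] [-1.79966712e+02  2.74200238e-02  8.25368014e+00] [ 0.22964234 -0.09219636  0.40845333] 2.25
[[ 9.99999979e-01  1.82255888e-04  9.56592877e-05 -3.87158105e-04]
 [-2.01672386e-04  9.60530119e-01  2.78175932e-01 -7.75261907e-02]
 [-4.11844257e-05 -2.78175945e-01  9.60530136e-01  2.00096902e-02]
 [ 0.00000000e+00  0.00000000e+00  0.00000000e+00  1.00000000e+00]]
 y [ 246  172   20   67 1243] [[0.5126, 0.186, 0.1635], [0.5201, 0.21, 0.2114], [0.5285, 0.2237, 0.2133]]
[0.5203373  0.2063154  0.21120134] [0.51162957 0.18524533 0.20023669] [0.5292341  0.22385603 0.21374707] ((520.6341552734375, 204.50509643554688), (13.431381225585938, 38.734886169433594), 8.123931884765625)
 y [231 146   7  21 123] [[0.5123, 0.1788, 0.1677], [0.5186, 0.1841, 0.1959], [0.5267, 0.212, 0.2128]]
```

View pics/wrist2.png

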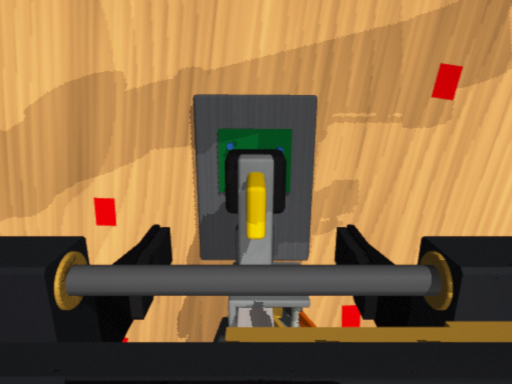

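View pics/side2.png

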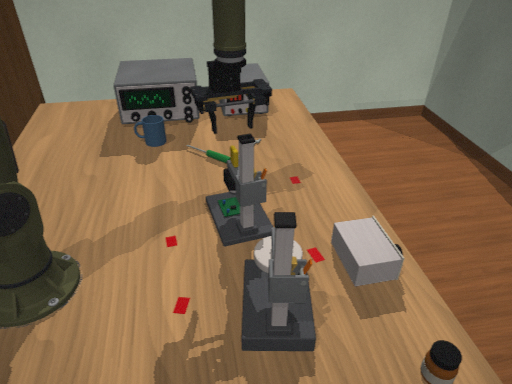

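Emit:
carry_out --pt "0.001 0 -0.02 0 -1" --pt "0.001 0 -0.04 0 -1" --pt "0.001 0 -0.06 0 -1" --pt "0.001 0 -0.075 0 -1" --pt "0.001 0 -0.085 0 -1" --pt "0.001 0 -0.092 0 -1" --pt "0.001 0 -0.094 0 -1" --pt "0.001 0 -0.094 0 -1" --pt "0.001 0 -0.094 0 -1"

```text
time_s: 3.25
tool_pos: [0.5211, 0.2046, 0.3566]
tool_rot: [-180.0, -0.1, 8.1]
force: [0.4, -0.1, 0.3]
grip_width: 0.0875
```

Emit:
carry_out --pt "0 0 0 0 0.3" --pt "0 0 0 0 0.6" --pt "0 0 0 0 1" --pt "0 0 0 0 1" --pt "0 0 0 0 1" --pt "0 0 0 0 1" --pt "0 0 0 0 1" --pt "0 0 0 0 1" --pt "0 0 0 0 1" --pt "0 0 0 0 1" --grip_force 30

```text
time_s: 4.25
tool_pos: [0.5208, 0.2045, 0.3558]
tool_rot: [180.0, -0.0, 8.1]
force: [0.6, -0.7, 0.4]
grip_width: 0.0154
```

Emit:
carry_out --pt "0 0 0.004 0 1" --pt "0 0 0.008 0 1" --pt "0 0 0.012 0 1" --pt "0 0 0.016 0 1" --pt "0 0 0.02 0 1" --pt "0 0 0.024 0 1" --pt "0 0 0.028 0 1" --pt "0 0 0.032 0 1" --pt "0 0 0.036 0 1" --pt "0 0 0.036 0 1" --pt "0 0 0.036 0 1"

```text
time_s: 5.35
tool_pos: [0.5209, 0.2045, 0.3922]
tool_rot: [-180.0, -0.0, 8.1]
force: [3.9, 1.6, -5.1]
grip_width: 0.0137
```

```bash
python3 - <<'E'
from h import *
o=env.get_obs();print(o['tool_pos'],o['force'],o['grip_width'],o['wrist_torque'])
for n in("side","top"):
    im,d,P=look(n,n+"3")
    for c in 'yo': blob(im,d,P,c,n)
    if n=='side':cv2.imwrite('pics/sidez3.png',cv2.resize(im[90:250,190:290,::-1],None,fx=3.7,fy=3.7,interpolation=cv2.INTER_CUBIC))
E
```

```text
[0.52094177 0.20446417 0.39219566] [ 3.92903457  1.61300947 -5.09591983] 0.013654468261625466 [ 0.16419149 -0.8582403  -0.07977728]
side y [232 134   6  22 101] [[0.516, 0.1795, 0.2015], [0.5216, 0.183, 0.2309], [0.528, 0.2123, 0.2488]]
side o [  311   106   201   278 24990] [[1.5129, -0.004, -0.7612], [1.8069, 0.9388, -0.7508], [2.4189, 2.2162, -0.7153]]
side o [261 155   4  12  37] [[0.5735, 0.0891, -0.0018], [0.5777, 0.0955, 0.2254], [0.6674, 0.5001, 0.2408]]
side o [304 259  12  15  80] [[0.5831, -0.2599, -0.0014], [0.5899, -0.2535, 0.2161], [0.6882, -0.037, 0.2283]]
side o [425 350   6  13  33] [[0.8017, -0.3789, 0.0437], [0.8055, -0.3661, 0.0494], [0.8115, -0.3576, 0.0607]]
side o [432 365  27  15 156] [[0.8044, -0.4086, 0.0363], [0.8211, -0.4034, 0.048], [0.851, -0.386, 0.0546]]
top o [    0     0   512    62 30141] [[1.3547, -1.2712, -0.7613], [1.5132, -0.0149, -0.7522], [1.6763, 1.3315, -0.743]]
top o [377  85  14  17  74] [[0.8022, -0.3759, 0.0349], [0.8173, -0.3547, 0.0457], [0.8456, -0.3487, 0.052]]
top o [357 160  10   9  62] [[0.583, -0.3213, -0.0025], [0.5895, -0.2506, 0.2156], [0.6373, -0.2438, 0.228]]
top o [196 162   9   7  34] [[0.5751, 0.0934, -0.0021], [0.5789, 0.0985, 0.2308], [0.6303, 0.1531, 0.2407]]
top o [427 295  30  26 586] [[0.2252, -0.5305, -0.0024], [0.2562, -0.4986, 0.0431], [0.2811, -0.4783, 0.047]]
```

View pics/sidez3.png

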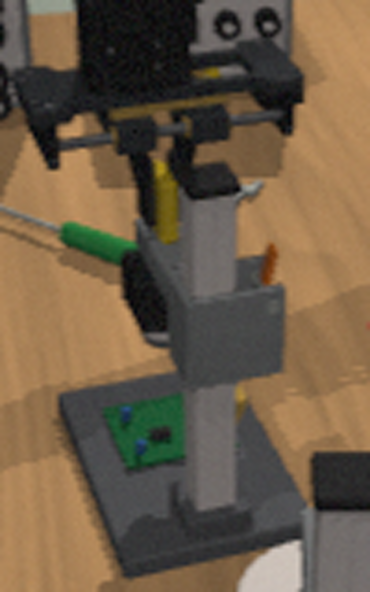

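Emit:
carry_out --pt "0 0 0.002 0 1" --pt "0 0 0.004 0 1" --pt "0 0 0.006 0 1" --pt "0 0 0.008 0 1" --pt "0 0 0.0095 0 1" --pt "0 0 0.0095 0 1" --pt "0 0 0.0095 0 1"

```text
time_s: 6.15
tool_pos: [0.521, 0.2045, 0.4013]
tool_rot: [-180.0, -0.0, 8.1]
force: [5.0, 1.0, -5.0]
grip_width: 0.0139
```

```bash
python3 - <<'E'
from h import *
o=env.get_obs();print(o['tool_pos'],o['force'],o['grip_width'],o['wrist_torque'])
for n in("side","top"):
    im,d,P=look(n,n+"4")
    for c in 'yo': blob(im,d,P,c,n)
    if n=='side':cv2.imwrite('pics/sidez4.png',cv2.resize(im[90:250,190:290,::-1],None,fx=3.7,fy=3.7,interpolation=cv2.INTER_CUBIC))
E
```

```text
[0.52095725 0.20451151 0.40129636] [ 5.03428576  1.00622293 -4.97570065] 0.013905383490608653 [ 0.18377389 -0.99649561 -0.01559802]
side y [231 131   7  22 102] [[0.5155, 0.1797, 0.2119], [0.5215, 0.1828, 0.2399], [0.5279, 0.2117, 0.2581]]
side o [  311   106   201   278 24963] [[1.5128, -0.0037, -0.761], [1.8064, 0.9396, -0.7508], [2.4189, 2.2166, -0.7152]]
side o [261 152   7  12  43] [[0.5746, 0.0914, -0.0024], [0.5811, 0.0968, 0.2344], [0.6813, 0.5219, 0.2471]]
side o [304 256  12  18  81] [[0.5824, -0.26, -0.0017], [0.5905, -0.2532, 0.2157], [0.6872, -0.031, 0.2287]]
side o [425 349   6  14  36] [[0.8016, -0.3789, 0.0446], [0.8051, -0.3663, 0.0491], [0.8117, -0.358, 0.0626]]
side o [430 364  29  14 154] [[0.803, -0.4082, 0.0406], [0.8202, -0.4029, 0.0481], [0.8464, -0.3853, 0.054]]
top o [    0     0   512    62 30141] [[1.3547, -1.271, -0.7612], [1.5133, -0.0152, -0.7523], [1.6768, 1.3304, -0.7431]]
top o [378  85  13  17  73] [[0.8029, -0.3766, 0.0357], [0.8166, -0.355, 0.0443], [0.8461, -0.3485, 0.0506]]
top o [196 159   8   9  57] [[0.5755, 0.0938, 0.0268], [0.5815, 0.0999, 0.2362], [0.6181, 0.1463, 0.2475]]
top o [357 160  10   9  62] [[0.583, -0.3208, -0.0018], [0.5893, -0.251, 0.2148], [0.6369, -0.2436, 0.2272]]
top o [427 295  30  26 587] [[0.2249, -0.5303, -0.0024], [0.2564, -0.4986, 0.0432], [0.2813, -0.4785, 0.0472]]
```

View pics/sidez4.png

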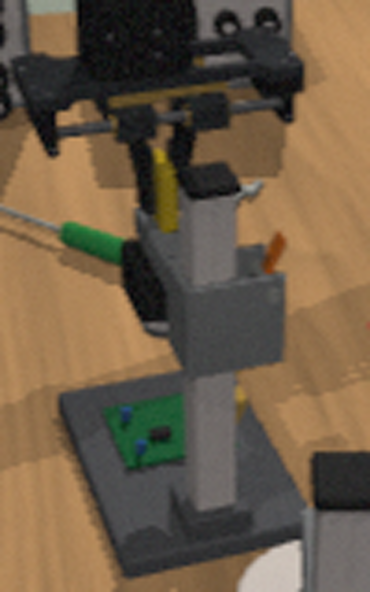

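The tab (side crop about (275,250)) has swung back outward to its resting angle, so the pawl has snapped in. I'll lower it gently onto the ledge.

Emit:
carry_out --pt "0 0 -0.001 0 1" --pt "0 0 -0.002 0 1" --pt "0 0 -0.003 0 1" --pt "0 0 -0.004 0 1" --pt "0 0 -0.005 0 1" --pt "0 0 -0.0055 0 1" --pt "0 0 -0.0055 0 1" --pt "0 0 -0.0055 0 1"

```text
time_s: 7.05
tool_pos: [0.5209, 0.2045, 0.396]
tool_rot: [-180.0, -0.0, 8.1]
force: [3.9, 1.2, -4.9]
grip_width: 0.0137
```

Emit:
carry_out --pt "0 0 -0.0005 0 1" --pt "0 0 -0.001 0 1" --pt "0 0 -0.0015 0 1" --pt "0 0 -0.0015 0 1" --pt "0 0 -0.0015 0 1"

```text
time_s: 7.55
tool_pos: [0.5209, 0.2044, 0.3956]
tool_rot: [-180.0, -0.1, 8.1]
force: [2.0, -0.4, 5.9]
grip_width: 0.014
```

The force has reversed to +5.9 N, so the ledge is carrying the carriage. Next I'll open gradually, then go straight up.

Emit:
carry_out --pt "0 0 0.0005 0 0.6" --pt "0 0 0.0005 0 0.3" --pt "0 0 0.0005 0 0" --pt "0 0 0.0005 0 -0.4" --pt "0 0 0.0005 0 -0.7" --pt "0 0 0.0005 0 -0.7" --pt "0 0 0.0005 0 -0.7" --pt "0 0 0.0005 0 -0.7" --pt "0 0 0.015 0 -0.7" --pt "0 0 0.035 0 -0.7" --pt "0 0 0.06 0 -0.7" --pt "0 0 0.085 0 -0.7" --pt "0 0 0.11 0 -0.7" --pt "0 0 0.11 0 -0.7" --pt "0 0 0.11 0 -0.7"

```text
time_s: 9.05
tool_pos: [0.5208, 0.2044, 0.5055]
tool_rot: [-180.0, -0.1, 8.1]
force: [0.9, -0.1, 0.8]
grip_width: 0.0741
```

```bash
python3 - <<'E'
from h import *
o=env.get_obs();print(o['tool_pos'],o['force'],o['grip_width'],o['time_s'])
for n in("side","top","wrist"):
    im,d,P=look(n,n+"5")
    for c in 'yro': blob(im,d,P,c,n)
    if n=='side':cv2.imwrite('pics/sidez5.png',cv2.resize(im[60:290,180:330,::-1],None,fx=2.6,fy=2.6,interpolation=cv2.INTER_CUBIC))
E
```

```text
[0.52084138 0.2044278  0.50546142] [ 0.92223736 -0.14632757  0.79668552] 0.07409443041187644 9.05
side y [230 132   8  23 138] [[0.512, 0.1796, 0.2049], [0.519, 0.1841, 0.2358], [0.5279, 0.2155, 0.2523]]
side r [290 176  11   8  56] [[0.7249, 0.3056, -0.0027], [0.7374, 0.3256, 0.0006], [0.7521, 0.3466, 0.003]]
side r [166 236  11  11 102] [[0.3162, 0.0782, -0.003], [0.3293, 0.0984, 0.0004], [0.3424, 0.1167, 0.0029]]
side r [307 247  18  16 145] [[0.6846, -0.0447, -0.0021], [0.699, -0.0215, 0.0002], [0.7135, 0.0032, 0.0032]]
side r [173 297  17  17 190] [[0.3345, -0.1433, -0.002], [0.349, -0.1218, 0.0002], [0.365, -0.0994, 0.0029]]
side o [  312   106   200   278 24932] [[1.5125, -0.0037, -0.7609], [1.8071, 0.9371, -0.7507], [2.4161, 2.2163, -0.7173]]
side o [261 154   7  12  44] [[0.5749, 0.0905, -0.0027], [0.5812, 0.0975, 0.2289], [0.6779, 0.5071, 0.2411]]
side o [304 256  12  18  80] [[0.5827, -0.2601, -0.0021], [0.5903, -0.2535, 0.2156], [0.6876, -0.0307, 0.2285]]
side o [431 365  28  13 148] [[0.804, -0.408, 0.0401], [0.8197, -0.4027, 0.048], [0.8514, -0.3845, 0.0547]]
top y [139
[... 2274 characters left out ...]
, -0.0946, -0.0], [0.5081, 0.2279, 0.4198]]
wrist o [ 294  296  102   46 2031] [[0.528, -0.0766, -0.0017], [0.5875, 0.0954, 0.2183], [0.7282, 0.2334, 0.4219]]
wrist o [ 393  321  119   21 1219] [[0.5492, 0.2335, 0.4146], [0.5627, 0.2356, 0.4188], [0.5762, 0.2377, 0.4223]]
wrist o [233 327  34  15 169] [[0.5126, 0.2281, 0.4168], [0.5163, 0.229, 0.4193], [0.5193, 0.2299, 0.4223]]
wrist o [276 328  19  13  59] [[0.5219, 0.229, 0.4167], [0.5237, 0.23, 0.4194], [0.5258, 0.231, 0.4216]]
wrist o [206 330  29  12  84] [[0.5066, 0.227, 0.4187], [0.5102, 0.2282, 0.4208], [0.5122, 0.2292, 0.4222]]
wrist o [266 330  12  11  34] [[0.5197, 0.2288, 0.4181], [0.5208, 0.2296, 0.42], [0.5219, 0.2303, 0.4215]]
```

View pics/sidez5.png

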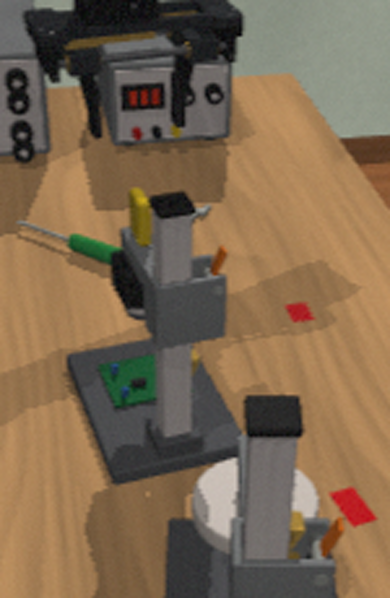

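```bash
python3 -c "
from cell import env;print(env.sign_off())"
```

```text
the job is handed in; nothing more can be done
None
```

The camera's carriage is up one notch and resting there on its own. I lifted it 45 mm by the yellow fin and watched the pawl tab swing out and back in. Then I lowered it until the ledge took the weight, released it and backed straight up.

| Check after release | Result |
|---|---|
| Top of the yellow fin (wrist camera) | 0.2114 m before, 0.2514 m after: 40.0 mm higher |
| Pawl tab | back at its resting position to within about 2 mm, also 40 mm or so higher |
| Lamp's red fin | top at 0.238 m before and after; not touched |
| Force on the tool | about 1 N, nothing touched |
| Time used | about 9 s of the 34 s |

- **Forces:** the tool readings I saw during the lift and set-down were at most about 7 N.
- **Camera agreement:** before the grasp, the cameras differed by several mm on the fin's position along y. I used the top and wrist values, which agreed to about 2.5 mm, and the grasp held without slipping. No other check failed.

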